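# Find the loose deck board and push it open

### The arm

A 6-joint arm with a two-finger parallel gripper is mounted at the origin on the work surface. World frame = base frame: x ahead of the robot, y to its left, z up, the work surface at z = 0. Lengths are in mm, angles in degrees, forces in N, time in s.
With the tool pointing down it reaches from about 300 to 850 mm from the base axis. Payload 4.2 kg.
Tool frame: the origin (TCP) lies midway between the tips of the shut fingers; the grasp point (between the pads) lies env.hold_point_z behind it (env.hold_point_z is the distance from the TCP to the grasp point, in mm); z points along the fingers, y is the line along which they close (so a half turn about z gives the same grasp; the last joint's range is limited). The gripper opens to 91 mm and grips with 3 to 60 N. Pads are 32 mm wide; open, the fingers measure 118 mm over their backs; the gripper's body (76 mm by 178 mm) begins 60 mm behind the grasp point.
Start: joints at [63.426, 18.312, 89.639, -0, 72.044, -1.146], TCP at [246.895, 519.313, 213.976] pointing down, gripper open.
Joint ranges: [-177.97, 177.97], [-48.28, 115.42], [12.27, 149.76], [-77.06, 257.06], [2.81, 150.46], [-146.56, 146.56]. Speed limits (degrees/s): [147.25, 147.25, 180, 180, 180, 180].

### API

Orientations are given as [roll, pitch, yaw] about the fixed x, y, z axes, in that order (R = Rz(yaw) Ry(pitch) Rx(roll)).
In Python, from workcell import env, viewer, spotter gives the robot as it stands.
- The arm moves only by the tool apply_moves, never from a script. Its arguments are lists of equal length, an entry for each row: "delta_pos": the shift along the world's x, y, z normalised to -1 to 1, where 1 is 120 mm, a list of three; "rot": the turn, a rotation vector about the world's x, y, z normalised to -1 to 1, where 1 is 1.5 rad, a list of three; "hand": the opening, from 0 (shut) to 1 (fully open). A call has 1 to 10 rows; each row is the pose to reach, as a shift and turn from the pose commanded when the call began; what a row does not reach only later rows make up. A row lasts 1/12 s, in which the tool goes at most 41.7 mm and 7.16 degrees, less where a joint would pass 70% of its speed; a pose out of reach is approached as far as the arm can. A call with a number of a shift or a turn outside -1 to 1 is refused whole. A call with a gripper value outside its range is refused whole. The fingers move at their own pace and stop on an object; "newtons" is the grip in N (left out, the last holds). Time passes only in rows, so rows that repeat a pose let the fingers close. It gives the time, the measured TCP pose, the force, the opening and the grip force at its end, in the units of the state.
- env.state(): the state, without advancing time (a new reading comes with each control period).
- viewer.grab_frame(name): name is "side" or "top" or "wrist"; returns a dict with "pixels" (384x512x3 uint8, red, green, blue), "camera_matrix" (3x3 intrinsics, pixels), "R" (3x3) and "t" (3): a world point X has camera coordinates R X + t; the wrist camera has in their place "mount" (4x4, takes a point from camera to tool coordinates, whose origin is the TCP and whose axes are the flange's). Camera axes: x right, y down, z forward; pixel columns grow to the right and rows downward; lengths in mm; the calibration is good to about 2 mm. A picture is of the moment at which its call begins: read the wrist's pose just before it. There is no depth.
- env.job_done(): hands the job in; it is judged then, once.
Trained networks look in a picture, given as the dict that the camera call returned (one of the last four; its "shot" number tells which), for a name from the list of things; names that differ only in an ending like _2 or _b are one class to them, and where a whole thing is asked for, a point or a joint stands for the part that bears it (a point fixed in the world has none). Each returns a list of dicts, best first, with "score" (0 to 1); they miss things now and then, are a little off and sometimes report something else, mostly with a low value. They report only what shows in the picture. A call takes as long as a camera call.
- spotter.trace(picture, query): "mask" (384x512 bool, what is visible of it) and "box" ([centre column, centre row, width, height] in pixels, round what is visible of it).
- spotter.landmark_of(picture, query): "position" ([column, row] in pixels: a listed point, or the origin of a listed thing).
The state is a dict: "time_s": time; "qpos": joint angles; "qvel": joint speeds; "effort": joint torques, N m; "ee_pos": TCP position; "ee_rot": TCP orientation; "force": force on the tool from outside, world axes, zero at the start; "torque": the same for the moment, N m; "gripper_width": finger opening in mm; "gripper_force": force on a finger pad.
Only numpy, scipy, OpenCV 4.12 (cv2) and the standard library are available. Lean on these libraries where they do the work, as an engineer would, in place of code of your own. Each camera call takes 0.05 s, during which the arm holds its last target. There are 200 camera calls.

### The job

One of the four identical boards of the shelf deck has lost its fixing and rocks, and the fitter needs it left open. Press down with the fingertips on the far end (the end away from the robot) of one board after another to find the one that gives, then push that far end down as far as it goes, so that the board stays tipped open. Leave everything standing on and around the deck where it is, and finish clear.

Things in the scene. Friction and masses are not known exactly. Their poses are not given: they have to be found in the camera images.
- deck: Fixed beige steel shelf frame, 250 mm (x, away from robot) by 585 mm (y, to the left), top 100 mm up. Origin: on the bench under its centre. Five cross bars along x, with four identical fibreboards between them, 240 x 86 x 15 mm, flush with the bars, side gaps 2 mm. They lie on a middle beam (x = 0) and a near beam; far ends overhang. Three are firm, one (any place) rocks about the middle beam.
- end0 (a point): Point on the deck frame at the level of the top of the first board counted from the deck's right (-y) side, midway across that board and 20 mm in from its far edge (100 mm beyond the middle beam). It belongs to the frame and does not follow the board; axes as the deck's.
- end1 (a point): Point on the deck frame at the level of the top of the second board counted from the deck's right (-y) side, midway across that board and 20 mm in from its far edge (100 mm beyond the middle beam). It belongs to the frame and does not follow the board; axes as the deck's.
- end2 (a point): Point on the deck frame at the level of the top of the third board counted from the deck's right (-y) side, midway across that board and 20 mm in from its far edge (100 mm beyond the middle beam). It belongs to the frame and does not follow the board; axes as the deck's.
- end3 (a point): Point on the deck frame at the level of the top of the fourth board counted from the deck's right (-y) side, midway across that board and 20 mm in from its far edge (100 mm beyond the middle beam). It belongs to the frame and does not follow the board; axes as the deck's.
- rocker (a joint): Tilt (rad) of the one rocking board, whichever place it is in: 0 level, grows as its far end goes down, stop at 0.33 (far end about 35 mm below level), -0.03 the other way. It pivots at its underside over the middle beam. Stiff: about 3 N straight down at an end point starts it, and it stays at whatever tilt it is left. A firm board does not give at all.
- clip_box: Bystander, to be left alone: a small cardboard box, 55 x 34 x 28 mm, standing on a cross bar of the deck. Origin: centre of its underside.
- tin: Bystander, to be left alone: a small jar, 34 mm across and 36 mm tall, standing on a cross bar of the deck. Origin: centre of its underside.
- bracket: Bystander, to be left alone: a small bent steel angle, 60 x 30 x 34 mm, standing on a cross bar of the deck. Origin: centre of its underside.
- carton: Bystander, to be left alone: a cardboard carton, 90 x 130 x 90 mm, on the bench beyond the deck. Origin: centre of its underside.
- mug: Bystander, to be left alone: a white mug, 80 mm across and 90 mm tall, on the bench beyond the deck. Origin: centre of its underside.
- tape: Bystander, to be left alone: a roll of packing tape lying flat, 110 mm across and 50 mm tall, on the bench beyond the deck. Origin: centre of its underside.
- driver: Bystander, to be left alone: a screwdriver lying on the bench to the right of the deck. Origin: about mid-length on its underside.

How it is judged:
By the outcome, as a careful person would: the job done as asked, in the order asked, and still so for the second after the job is handed in, with the robot touching nothing.
It also fails if it takes over 51 s, if anything falls off the work surface, if the arm or the gripper's body presses on something with over 40 N, if the wrist force passes 120 N, or if a joint passes its speed limit or range.

## Working session

There is one attempt and no reset: what is moved stays moved. The work goes in short steps, Python scripts to look and compute and a tool call to move; the robot and the scene stay as the last step left them, time stands still between calls to the robot, and variables do not carry over. Pictures are saved under pics/ and viewed, at most 10 in all, crops included, and the job is handed in when it is done.

Besides the shell and the picture viewer there is one more tool, called after "Call:" by a JSON object that holds its "method" and its "body", one argument or row to a line. apply_moves: Moves the arm, as the interface text tells. Its arguments: {"type":"object","properties":{"delta_pos":{"type":"array"},"rot":{"type":"array"},"hand":{"type":"array"},"newtons":{"type":"number"}},"required":["delta_pos","rot","hand"]}

```bash
mkdir -p pics
cat > h.py <<'E'
import numpy as np, cv2
from workcell import env, viewer, spotter
def tri(obs):
    A=[]
    for f,p in obs:
        P=f["camera_matrix"]@np.c_[f["R"],f["t"]]
        A+= [p[0]*P[2]-P[0], p[1]*P[2]-P[1]]
    A=np.array(A); A/=np.linalg.norm(A[:,:3],axis=1)[:,None]
    X=np.linalg.svd(A)[2][-1] if 0 else np.linalg.lstsq(A[:,:3],-A[:,3],rcond=None)[0]
    return X
def onz(f,p,z):
    K,R,t=f["camera_matrix"],np.array(f["R"]),np.array(f["t"]).ravel()
    d=R.T@np.linalg.solve(K,[p[0],p[1],1]); c=-R.T@t
    return c+d*(z-c[2])/d[2]
def proj(f,X):
    q=f["camera_matrix"]@(np.array(f["R"])@X+np.array(f["t"]).ravel()); return q[:2]/q[2]
E
python3 - <<'E'
from h import *
F={n:viewer.grab_frame(n) for n in("side","top")}
for n in F:
    F[n]["t"]=np.array(F[n]["t"]).ravel()
    im=cv2.cvtColor(F[n]["pixels"],cv2.COLOR_RGB2BGR); cv2.imwrite(f"pics/{n}0.png",im)
z=dict(deck=0,end0=100,end1=100,end2=100,end3=100,clip_box=100,tin=100,bracket=100,carton=0,mug=0,tape=0,driver=0)
for q in z:
    o=[]
    for n in F:
        r=spotter.landmark_of(F[n],q)
        if r: o.append((F[n],r[0]["position"])); print(q,n,np.round(r[0]["position"]),round(r[0]["score"],2),onz(F[n],r[0]["position"],z[q]).round())
    if len(o)==2: print("   tri",tri(o).round(1))
print(env.state()["ee_rot"],env.state()["force"],env.hold_point_z)
E
```

```text
deck side [189. 207.] 0.86 [466.  35.   0.]
deck top [203. 235.] 0.56 [460.  27.   0.]
   tri [460.1  24.7  14.4]
end0 side [201. 154.] 0.96 [576. 102. 100.]
end0 top [137. 251.] 0.22 [422. 166. 100.]
   tri [470.7  72.1 208.5]
end1 side [201. 154.] 0.96 [576. 102. 100.]
end1 top [137. 251.] 0.22 [422. 166. 100.]
   tri [470.7  72.1 208.5]
end2 side [201. 154.] 0.96 [576. 102. 100.]
end2 top [137. 251.] 0.22 [422. 166. 100.]
   tri [470.7  72.1 208.5]
end3 side [201. 154.] 0.96 [576. 102. 100.]
end3 top [137. 251.] 0.22 [422. 166. 100.]
   tri [470.7  72.1 208.5]
clip_box side [173. 190.] 0.62 [431.  40. 100.]
clip_box top [386. 244.] 0.45 [ 433. -418.  100.]
   tri [ 363.  -262.1  446.4]
tin side [146. 166.] 0.63 [430. 168. 100.]
tin top [132. 247.] 0.82 [430. 179. 100.]
   tri [432.  181.   88.8]
bracket side [191. 232.] 0.62 [ 382. -104.  100.]
bracket top [250. 268.] 0.62 [381. -98. 100.]
   tri [382.4 -99.2  93.9]
carton side [215. 129.] 0.86 [753. 258.   0.]
carton top [125. 131.] 0.74 [746. 248.   0.]
   tri [740.7 241.4  16.7]
mug side [333. 211.] 0.95 [ 766. -264.    0.]
mug top [306. 124.] 0.91 [ 766. -252.    0.]
   tri [ 774.6 -256.9  -16.1]
tape side [192. 232.] 0.7 [418. -42.   0.]
tape top [217. 131.] 0.71 [746.  -6.   0.]
   tri [582.   -7.7  -4.8]
driver side [305. 341.] 0.91 [ 421. -457.    0.]
driver top [384. 245.] 0.97 [ 431. -451.    0.]
   tri [ 428.8 -455.4  -17.6]
[1.79996526e+02 1.50344031e-04 1.54570094e+02] [-0.25860259 -0.33238961  0.80415213] 18.8
```

```bash
python3 -c "
import cv2
for n in('top','side'):
    im=cv2.imread(f'pics/{n}0.png'); im=im[80:380,40:440]; cv2.imwrite(f'pics/{n}0c.png',cv2.resize(im,(800,600),interpolation=cv2.INTER_CUBIC))"
```

```text
(no output)
```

View pics/top0c.png

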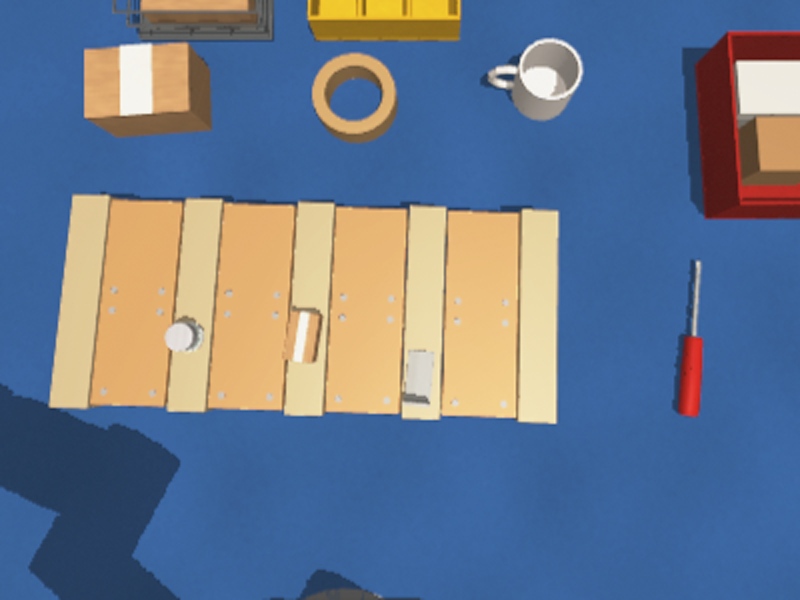

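View pics/side0c.png

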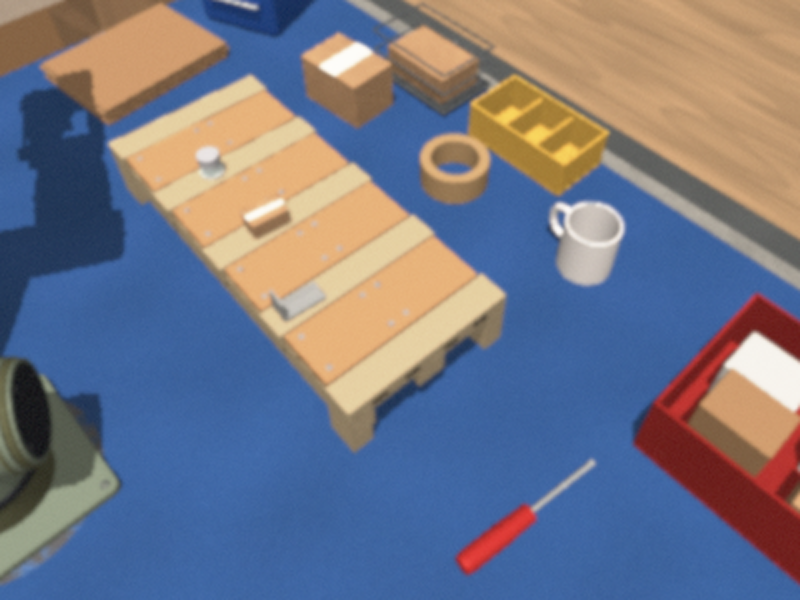

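The top crop shows the deck corners at (73,195), (558,210), (556,423) and (50,408). The side crop shows them at (253,77), (504,293), (352,410) and (110,145). The tin, clip box and bracket stand on the three inner bars, in the near half, so the far ends of the boards are free.

Run:
```python
from h import *
F={n:viewer.grab_frame(n) for n in("side","top")}
for n in F: F[n]["t"]=np.array(F[n]["t"]).ravel()
T=np.array([(73,195),(558,210),(556,423),(50,408)])/2+[40,80]
S=np.array([(253,77),(504,293),(352,410),(110,145)])/2+[40,80]
C=np.array([tri([(F["top"],a),(F["side"],b)]) for a,b in zip(T,S)])
Z=np.array([onz(F["top"],a,100) for a in T]); 
print(C.round(1)); print(Z.round(1)); print([np.round(onz(F["side"],a,100)) for a in S])
loc=np.array([(125,292.5),(125,-292.5),(-125,-292.5),(-125,292.5)])
W=Z[:,:2]
a=loc-loc.mean(0);b=W-W.mean(0)
th=np.arctan2((a[:,0]*b[:,1]-a[:,1]*b[:,0]).sum(),(a*b).sum())
R=np.array([[np.cos(th),-np.sin(th)],[np.sin(th),np.cos(th)]]); c=W.mean(0)
print("yaw",np.degrees(th),c,(W-c-loc@R.T).round(1))
# boards from top image: seam columns at far end
im=F["top"]["pixels"]
p=(585-4*90)/5
for i in range(4):
    e=np.array([100,-292.5+p+45+i*(90+p)]); w=c+R@e; print("end",i,w.round(1),proj(F["top"],np.r_[w,100]).round(1), ((proj(F["top"],np.r_[w,100])-[40,80])*2).round())
m=env
s=env.state(); print(s["ee_pos"],s["ee_rot"],s["time_s"])
```

```text
[[ 601.5  322.    89.8]
 [ 575.5 -264.2  101.9]
 [ 330.5 -255.7  105.9]
 [ 349.8  328.    94.4]]
[[ 596.8  318.7  100. ]
 [ 575.9 -264.6  100. ]
 [ 326.4 -254.4  100. ]
 [ 347.9  326.8  100. ]]
[array([598., 308., 100.]), array([ 576., -263.,  100.]), array([ 335., -255.,  100.]), array([350., 319., 100.])]
yaw -2.0850895910396683 [461.74511406  31.62417259] [[-0.5 -0.7]
 [-0.1  0.6]
 [ 0.3  1.7]
 [ 0.4 -1.6]]
end 0 [ 554.3 -174.4] [281.8 194. ] [484. 228.]
end 1 [559.2 -39.5] [225.6 192.3] [371. 225.]
end 2 [564.1  95.4] [169.3 190.5] [259. 221.]
end 3 [569.  230.4] [112.8 188.7] [146. 217.]
[246.89867073 519.32462321 213.96022036] [1.79995268e+02 1.15387564e-03 1.54572859e+02] 1.4
```

Call:
{"method": "apply_moves", "body": {
  "delta_pos": [
    [0.9, -0.8, -0.15],
    [0.9, -0.8, -0.15],
    [0.9, -0.8, -0.15],
    [0.9, -0.8, -0.15],
    [0.9, -0.8, -0.15]
  ],
  "rot": [
    [0, 0, 0.272],
    [0, 0, 0.272],
    [0, 0, 0.272],
    [0, 0, 0.272],
    [0, 0, 0.272]
  ],
  "hand": [0, 0, 0, 0, 0]
}}

```text
time_s: 1.82
ee_pos: [358.0, 419.7, 195.2]
ee_rot: [-179.8, 0.1, 177.8]
force: [0.1, 0.4, 0.9]
gripper_width: 61.1
gripper_force: 0.0
```

Call:
{"method": "apply_moves", "body": {
  "delta_pos": [
    [0.9, -0.8, -0.15],
    [0.9, -0.8, -0.15],
    [0.9, -0.8, -0.15],
    [0.9, -0.8, -0.15],
    [0.9, -0.8, -0.15]
  ],
  "rot": [
    [0, 0, 0],
    [0, 0, 0],
    [0, 0, 0],
    [0, 0, 0],
    [0, 0, 0]
  ],
  "hand": [0, 0, 0, 0, 0]
}}

```text
time_s: 2.23
ee_pos: [465.4, 324.8, 177.3]
ee_rot: [-179.9, 0.0, 177.7]
force: [0.2, 0.7, 0.1]
gripper_width: 27.3
gripper_force: 0.0
```

Call:
{"method": "apply_moves", "body": {
  "delta_pos": [
    [0.88, -0.81, -0.15],
    [0.88, -0.81, -0.15],
    [0.88, -0.81, -0.15],
    [0.88, -0.81, -0.15],
    [0.88, -0.81, -0.15],
    [0.88, -0.81, -0.15],
    [0.88, -0.81, -0.15]
  ],
  "rot": [
    [0, 0, 0],
    [0, 0, 0],
    [0, 0, 0],
    [0, 0, 0],
    [0, 0, 0],
    [0, 0, 0],
    [0, 0, 0]
  ],
  "hand": [0, 0, 0, 0, 0, 0, 0]
}}

```text
time_s: 2.82
ee_pos: [567.6, 231.4, 160.1]
ee_rot: [180.0, -0.0, 178.0]
force: [0.0, 0.2, 0.4]
gripper_width: 0.3
gripper_force: 0.0
```

```bash
cat >> h.py <<'E'
from scipy.spatial.transform import Rotation as Ro
def wrist():
    s=env.state(); f=viewer.grab_frame("wrist")
    T=np.eye(4); T[:3,:3]=Ro.from_euler("xyz",s["ee_rot"],degrees=True).as_matrix(); T[:3,3]=s["ee_pos"]
    M=np.linalg.inv(T@np.array(f["mount"])); f["R"]=M[:3,:3]; f["t"]=M[:3,3]; return f
E
python3 - <<'E'
from h import *
f=wrist()
im=cv2.cvtColor(f["pixels"],cv2.COLOR_RGB2BGR)
for i,w in enumerate([(554.3,-174.4),(559.2,-39.5),(564.1,95.4),(569,230.4)]):
    p=proj(f,np.r_[w,100]); print(i,p.round()); cv2.circle(im,tuple(int(v) for v in p.clip(-999,2000)),4,(0,0,255),1)
print([(r["score"],onz(f,r["position"],100).round(1)) for r in spotter.landmark_of(f,"end3")])
cv2.imwrite("pics/w1.png",im)
E
```

```text
0 [-238.  209.]
1 [-74. 209.]
2 [ 91. 209.]
3 [255. 209.]
[]
```

View pics/w1.png

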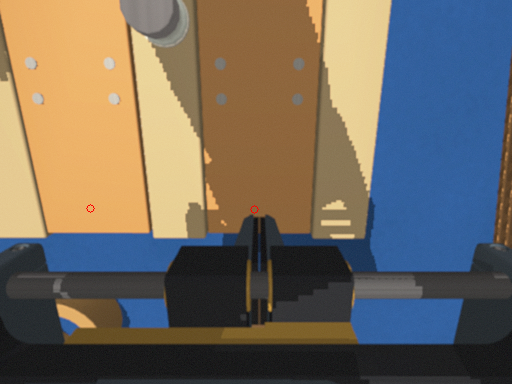

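The wrist view shows end3's board spanning columns 207–315 at row 209, so its centre is about 4 mm to the +y side of my estimate. Its far edge is at row 233, which is 20 mm beyond the marker and matches.

Call:
{"method": "apply_moves", "body": {
  "delta_pos": [
    [0, 0.035, -0.3],
    [0, 0.035, -0.45],
    [0, 0.035, -0.45],
    [0, 0.035, -0.45]
  ],
  "rot": [
    [0, 0, 0],
    [0, 0, 0],
    [0, 0, 0],
    [0, 0, 0]
  ],
  "hand": [0, 0, 0, 0]
}}

```text
time_s: 3.25
ee_pos: [567.4, 235.1, 105.8]
ee_rot: [-180.0, -0.1, 178.0]
force: [0.1, 0.7, 0.4]
gripper_width: 0.9
gripper_force: 0.0
```

Call:
{"method": "apply_moves", "body": {
  "delta_pos": [
    [0, 0, -0.01],
    [0, 0, -0.02],
    [0, 0, -0.03],
    [0, 0, -0.04],
    [0, 0, -0.05],
    [0, 0, -0.05]
  ],
  "rot": [
    [0, 0, 0],
    [0, 0, 0],
    [0, 0, 0],
    [0, 0, 0],
    [0, 0, 0],
    [0, 0, 0]
  ],
  "hand": [0, 0, 0, 0, 0, 0]
}}

```text
time_s: 3.75
ee_pos: [568.8, 234.3, 100.3]
ee_rot: [180.0, 0.0, 177.9]
force: [0.1, -0.5, 1.0]
gripper_width: 0.6
gripper_force: 0.7
```

Call:
{"method": "apply_moves", "body": {
  "delta_pos": [
    [0, 0, -0.005],
    [0, 0, -0.01],
    [0, 0, -0.015],
    [0, 0, -0.015]
  ],
  "rot": [
    [0, 0, 0],
    [0, 0, 0],
    [0, 0, 0],
    [0, 0, 0]
  ],
  "hand": [0, 0, 0, 0]
}}

```text
time_s: 4.08
ee_pos: [568.8, 234.3, 100.3]
ee_rot: [180.0, 0.1, 177.9]
force: [-2.5, -0.8, 10.9]
gripper_width: 0.2
gripper_force: 5.2
```

Board 3 is firm: it took 11 N and stayed at z 100.3. Next is board 2.

Call:
{"method": "apply_moves", "body": {
  "delta_pos": [
    [0, 0, 0.17],
    [0, -0.125, 0.17],
    [0, -0.125, 0.17]
  ],
  "rot": [
    [0, 0, 0],
    [0, 0, 0],
    [0, 0, 0]
  ],
  "hand": [0, 0, 0]
}}

```text
time_s: 4.33
ee_pos: [568.9, 217.4, 119.3]
ee_rot: [-180.0, 0.1, 177.9]
force: [-0.2, -0.2, 0.2]
gripper_width: 0.4
gripper_force: 0.0
```

Call:
{"method": "apply_moves", "body": {
  "delta_pos": [
    [-0.04, -1, 0],
    [-0.04, -1, 0],
    [-0.04, -1, 0],
    [-0.04, -1, -0.1],
    [-0.04, -1, -0.13],
    [-0.04, -1, -0.13]
  ],
  "rot": [
    [0, 0, 0],
    [0, 0, 0],
    [0, 0, 0],
    [0, 0, 0],
    [0, 0, 0],
    [0, 0, 0]
  ],
  "hand": [0, 0, 0, 0, 0, 0]
}}

```text
time_s: 4.83
ee_pos: [562.4, 98.7, 101.2]
ee_rot: [-180.0, -0.2, 177.9]
force: [-0.0, 0.7, -0.5]
gripper_width: 0.5
gripper_force: 0.0
```

Call:
{"method": "apply_moves", "body": {
  "delta_pos": [
    [0, 0, -0.01],
    [0, 0, -0.02],
    [0, 0, -0.03],
    [0, 0, -0.035],
    [0, 0, -0.04],
    [0, 0, -0.045],
    [0, 0, -0.045]
  ],
  "rot": [
    [0, 0, 0],
    [0, 0, 0],
    [0, 0, 0],
    [0, 0, 0],
    [0, 0, 0],
    [0, 0, 0],
    [0, 0, 0]
  ],
  "hand": [0, 0, 0, 0, 0, 0, 0]
}}

```text
time_s: 5.42
ee_pos: [563.9, 100.3, 100.3]
ee_rot: [180.0, 0.1, 178.0]
force: [-4.8, -0.4, 13.5]
gripper_width: 0.2
gripper_force: 7.0
```

Board 2 is firm too, at 13 N. Next is board 1.

Call:
{"method": "apply_moves", "body": {
  "delta_pos": [
    [0, 0, 0.17],
    [0, -0.13, 0.17],
    [0, -0.13, 0.17]
  ],
  "rot": [
    [0, 0, 0],
    [0, 0, 0],
    [0, 0, 0]
  ],
  "hand": [0, 0, 0]
}}

```text
time_s: 5.67
ee_pos: [564.5, 83.3, 119.3]
ee_rot: [-180.0, 0.2, 178.0]
force: [-0.1, 1.5, -0.3]
gripper_width: 0.5
gripper_force: 0.0
```

Call:
{"method": "apply_moves", "body": {
  "delta_pos": [
    [-0.04, -1, 0],
    [-0.04, -1, 0],
    [-0.04, -1, 0],
    [-0.04, -1, -0.1],
    [-0.04, -1, -0.12],
    [-0.04, -1, -0.12]
  ],
  "rot": [
    [0, 0, 0],
    [0, 0, 0],
    [0, 0, 0],
    [0, 0, 0],
    [0, 0, 0],
    [0, 0, 0]
  ],
  "hand": [0, 0, 0, 0, 0, 0]
}}

```text
time_s: 6.17
ee_pos: [558.0, -35.6, 102.3]
ee_rot: [179.9, -0.2, 177.9]
force: [0.1, 0.1, -0.6]
gripper_width: 0.3
gripper_force: 0.0
```

Call:
{"method": "apply_moves", "body": {
  "delta_pos": [
    [0, 0, -0.01],
    [0, 0, -0.02],
    [0, 0, -0.03],
    [0, 0, -0.035],
    [0, 0, -0.04],
    [0, 0, -0.045],
    [0, 0, -0.045]
  ],
  "rot": [
    [0, 0, 0],
    [0, 0, 0],
    [0, 0, 0],
    [0, 0, 0],
    [0, 0, 0],
    [0, 0, 0],
    [0, 0, 0]
  ],
  "hand": [0, 0, 0, 0, 0, 0, 0]
}}

```text
time_s: 6.75
ee_pos: [559.2, -35.1, 100.3]
ee_rot: [180.0, 0.1, 178.0]
force: [-3.8, 2.3, 10.1]
gripper_width: 0.6
gripper_force: 5.4
```

Board 1 is firm at 10 N, which leaves board 0.

Call:
{"method": "apply_moves", "body": {
  "delta_pos": [
    [0, 0, 0.17],
    [0, -0.13, 0.17],
    [0, -0.13, 0.17]
  ],
  "rot": [
    [0, 0, 0],
    [0, 0, 0],
    [0, 0, 0]
  ],
  "hand": [0, 0, 0]
}}

```text
time_s: 7.0
ee_pos: [559.9, -52.6, 119.9]
ee_rot: [-179.9, 0.2, 178.0]
force: [-0.5, 0.8, -0.6]
gripper_width: 0.4
gripper_force: 0.0
```

Call:
{"method": "apply_moves", "body": {
  "delta_pos": [
    [-0.04, -1, 0],
    [-0.04, -1, 0],
    [-0.04, -1, 0],
    [-0.04, -1, -0.1],
    [-0.04, -1, -0.12],
    [-0.04, -1, -0.12]
  ],
  "rot": [
    [0, 0, 0],
    [0, 0, 0],
    [0, 0, 0],
    [0, 0, 0],
    [0, 0, 0],
    [0, 0, 0]
  ],
  "hand": [0, 0, 0, 0, 0, 0]
}}

```text
time_s: 7.5
ee_pos: [553.0, -170.9, 102.8]
ee_rot: [179.9, -0.2, 177.9]
force: [0.4, 0.6, 0.8]
gripper_width: 0.4
gripper_force: 0.0
```

Call:
{"method": "apply_moves", "body": {
  "delta_pos": [
    [0, 0, -0.01],
    [0, 0, -0.02],
    [0, 0, -0.03],
    [0, 0, -0.035],
    [0, 0, -0.04],
    [0, 0, -0.045],
    [0, 0, -0.045]
  ],
  "rot": [
    [0, 0, 0],
    [0, 0, 0],
    [0, 0, 0],
    [0, 0, 0],
    [0, 0, 0],
    [0, 0, 0],
    [0, 0, 0]
  ],
  "hand": [0, 0, 0, 0, 0, 0, 0]
}}

```text
time_s: 8.08
ee_pos: [554.5, -171.4, 99.3]
ee_rot: [180.0, 0.1, 177.9]
force: [0.4, 2.2, 2.7]
gripper_width: 0.2
gripper_force: 1.8
```

Board 0 gives: only 2.7 N at z 99.3. I'll push it down.

Call:
{"method": "apply_moves", "body": {
  "delta_pos": [
    [0, 0, -0.02],
    [0, 0, -0.04],
    [0, 0, -0.06],
    [0, 0, -0.08],
    [0, 0, -0.1],
    [0, 0, -0.12],
    [0, 0, -0.14],
    [0, 0, -0.16],
    [0, 0, -0.18],
    [0, 0, -0.18]
  ],
  "rot": [
    [0, 0, 0],
    [0, 0, 0],
    [0, 0, 0],
    [0, 0, 0],
    [0, 0, 0],
    [0, 0, 0],
    [0, 0, 0],
    [0, 0, 0],
    [0, 0, 0],
    [0, 0, 0]
  ],
  "hand": [0, 0, 0, 0, 0, 0, 0, 0, 0, 0]
}}

```text
time_s: 8.92
ee_pos: [553.9, -172.2, 76.6]
ee_rot: [-180.0, -0.0, 178.0]
force: [2.3, 0.6, 2.2]
gripper_width: 0.6
gripper_force: 1.6
```

Call:
{"method": "apply_moves", "body": {
  "delta_pos": [
    [0, 0, -0.01],
    [0, 0, -0.02],
    [0, 0, -0.03],
    [0, 0, -0.04],
    [0, 0, -0.04]
  ],
  "rot": [
    [0, 0, 0],
    [0, 0, 0],
    [0, 0, 0],
    [0, 0, 0],
    [0, 0, 0]
  ],
  "hand": [0, 0, 0, 0, 0]
}}

```text
time_s: 9.33
ee_pos: [553.5, -172.1, 72.5]
ee_rot: [-180.0, -0.1, 178.0]
force: [1.4, -0.6, 5.0]
gripper_width: 0.3
gripper_force: 2.5
```

Call:
{"method": "apply_moves", "body": {
  "delta_pos": [
    [0, 0, -0.01],
    [0, 0, -0.02],
    [0, 0, -0.03],
    [0, 0, -0.03],
    [0, 0, -0.03]
  ],
  "rot": [
    [0, 0, 0],
    [0, 0, 0],
    [0, 0, 0],
    [0, 0, 0],
    [0, 0, 0]
  ],
  "hand": [0, 0, 0, 0, 0]
}}

```text
time_s: 9.75
ee_pos: [553.7, -172.2, 71.9]
ee_rot: [-180.0, 0.0, 178.0]
force: [-2.9, 0.5, 21.6]
gripper_width: 0.3
gripper_force: 9.9
```

The stop is reached: 22 N with no further travel, at about the expected depth. I'll lift clear.

Call:
{"method": "apply_moves", "body": {
  "delta_pos": [
    [0, 0, 0.05],
    [0, 0, 0.2],
    [0, 0, 0.5],
    [0, 0, 0.8],
    [0, 0, 1],
    [0, 0, 1],
    [0, 0, 1]
  ],
  "rot": [
    [0, 0, 0],
    [0, 0, 0],
    [0, 0, 0],
    [0, 0, 0],
    [0, 0, 0],
    [0, 0, 0],
    [0, 0, 0]
  ],
  "hand": [0, 0, 0, 0, 0, 0, 0]
}}

```text
time_s: 10.33
ee_pos: [553.3, -171.8, 189.1]
ee_rot: [-180.0, -0.0, 177.9]
force: [-0.5, 0.1, -1.1]
gripper_width: 0.7
gripper_force: 0.0
```

Call:
{"method": "apply_moves", "body": {
  "delta_pos": [
    [-0.5, -0.2, 0.6],
    [-0.8, -0.2, 0.8],
    [-0.8, -0.2, 0.8],
    [-0.8, -0.2, 0.8],
    [-0.8, -0.2, 0.8],
    [-0.8, -0.2, 0.8]
  ],
  "rot": [
    [0, 0, 0],
    [0, 0, 0],
    [0, 0, 0],
    [0, 0, 0],
    [0, 0, 0],
    [0, 0, 0]
  ],
  "hand": [0, 0, 0, 0, 0, 0]
}}

```text
time_s: 10.83
ee_pos: [457.6, -195.6, 283.2]
ee_rot: [179.9, -0.1, 177.9]
force: [0.3, 0.3, -0.1]
gripper_width: 0.2
gripper_force: 0.0
```

Run:
```python
from h import *
f=viewer.grab_frame("side"); im=cv2.cvtColor(f["pixels"],cv2.COLOR_RGB2BGR)
cv2.imwrite("pics/s2.png",cv2.resize(im[80:380,40:440],(800,600),interpolation=cv2.INTER_CUBIC))
```

```text
(no output)
```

View pics/s2.png

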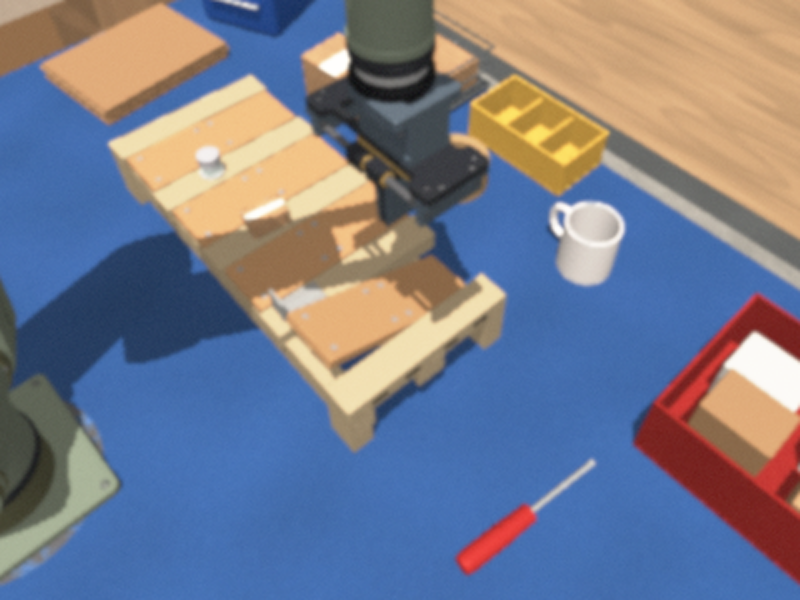

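The side view shows board 0 tipped, with its near end raised around (335,345) and its far end sunk near (460,285). The tin (208,162), clip box (265,210), bracket (297,298), mug and driver are where they were. The arm is clear.

```bash
python3 -c "
from workcell import env
print(env.job_done())"
```

```text
the job is handed in; nothing more can be done
None
```

The rocking board is the first from the right (end0); I pushed its far end down to the stop, and it stayed tipped open with the arm clear. The other three boards were firm, nothing on or around the deck appears to have moved, and the job is handed in.

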